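Spectacle case from behind the bottles

ROBOT

A 6-joint arm with a two-finger parallel gripper is mounted at the origin on the work surface. World frame = base frame: x ahead of the robot, y to its left, z up, the work surface at z = 0. Lengths are in m, angles in rad, forces in N, time in s.
With the tool pointing down it reaches from about 0.325 to 0.9 m from the base axis. Payload 3.5 kg.
Tool frame: the origin (TCP) lies on the mounting face of the last link; the fingertips stand 173 mm ahead of it and the grasp point (between the pads) lies 155 mm ahead of it; z points along the fingers, y is the line along which they close (so a half turn about z gives the same grasp; the last joint's range is limited). The gripper opens to 85 mm and grips with 20 to 120 N. Pads are 22 mm wide; open, the fingers measure 114 mm over their backs; the gripper's body (76 mm by 85 mm) begins 54 mm behind the grasp point. The pads swing forward as they close: fully open they stand 13 mm farther back than shut.
Start: joints at [1.232, 0.276, -0.026, 1.268, 0, 1.467], TCP at [0.146, 0.608, 0.405] pointing down, gripper open.
Joint ranges: [-3.12, 3.12], [-0.85, 1.88], [-1.08, 1.24], [-1.95, 2.15], [-1.57, 1.53], [-3.14, 3.14]. Speed limits (rad/s): [2.57, 2.57, 3.14, 3.14, 3.14, 3.14].

INTERFACE

Orientations are given as a unit quaternion [w, x, y, z].
In Python, from station import r gives the robot as it stands.
- The arm moves only by the tool move_arm, never from a script. Its argument "deltas" is a list of rows, each a list of 6 numbers: the shift along the tool's x, y, z in mm, then the turn, a rotation vector about the tool's x, y, z in degrees. In form: [[tx, ty, tz, rx, ry, rz], ...]. A call has 1 to 12 rows; each row shifts and turns the commanded pose from where the row before left it, along the tool's axes as they then stand; what a row does not reach is not made up. A row lasts 1/10 s, in which the tool goes at most 50 mm and 8.59 degrees, less where a joint would pass 70% of its speed; a pose out of reach is approached as far as the arm can. A call with a gripper value outside its range is refused whole. "claw" is the opening, from 0 (shut) to 1 (fully open), set as the call begins (left out, the last holds). The fingers move at their own pace and stop on an object; "grip_force" is the grip in N (left out, the last holds). Time passes only in rows, so rows that do not move let the fingers close. It gives the time, the measured TCP pose, the force, the opening and the grip force at its end, in the units of the state.
- r.read_state(): the state, without advancing time (a new reading comes with each control period).
- r.get_image(name): name is "scene" or "top"; returns (picture, depth): 384x512x3 uint8, blue, green, red; 384x512 float32, m along the optical axis (not along the pixel's ray), 0 where there is no reading.
- r.get_calibration(name): a dict with "mtx" (3x3 intrinsics, pixels), "R" (3x3) and "t" (3): a world point X has camera coordinates R X + t. Camera axes: x right, y down, z forward; pixel columns grow to the right and rows downward; lengths in m; the calibration is good to about 2 mm. A picture is of the moment at which its call begins. get_calibration takes no time and is no camera call.
- r.sign_off(): hands the job in; it is judged then, once.
The state is a dict: "t": time; "qpos": joint angles; "qvel": joint speeds; "effort": joint torques, N m; "tool_pos": TCP position; "tool_rot": TCP orientation; "wrist_force": force on the tool from outside, world axes, zero at the start; "ft_torque": the same for the moment, N m; "gripper_width": finger opening in m; "grasp_force": force on a finger pad.
Only numpy, scipy, OpenCV 4.12 (cv2) and the standard library are available. Lean on these libraries where they do the work, as an engineer would, in place of code of your own. Each camera call takes 0.05 s, during which the arm holds its last target. There are 200 camera calls.

TASK

The spectacle case lies behind the three bottles in the wooden organiser. Move the three bottles aside so that all stand on the round steel tray, then take the spectacle case out and lay it flat, lid up, in the leather valet tray, and after that stand every bottle back in the organiser in the place where it stood at the start. Keep the bottles upright and do not disturb the lipstick carousel, the bangles or the dish.

Things in the scene. Friction and masses are not known exactly. Their poses are not given: they have to be found in the camera images.
- organiser: fixed three-sided sheesham tray, 156 mm deep (its x) and 226 mm wide (its y), open towards its -x; floor 8 mm thick (top at 8 mm), back wall 45 mm high over the table at +x (inner face at x = +70 mm), side cheeks 25 mm high (inner faces at y = +/-105 mm). Origin: centre of its underside, on the table; z up.
- scent_bottle: square amber glass perfume bottle with a round steel cap: body 38 x 38 mm and 86 mm high, 108 mm high with its 25 mm cap, about 160 g. Stands at the start in the organiser's front row, the three bottles side by side about 56 mm apart in any order, some 10 mm in front of the spectacle case. Origin: centre of its underside; z up the bottle; x and y square to its faces.
- oil_bottle: round white plastic hair-oil bottle with sloping shoulders and a narrow black cap: 40 mm diameter up to 80 mm height, 110 mm high in all, about 140 g. Stands at the start in the organiser's front row. Origin: centre of its underside; z up the bottle.
- spray_can: straight round aluminium spray can with a white domed cap nearly as wide as the can: 36 mm diameter up to 86 mm height, 112 mm high in all, about 130 g. Stands at the start in the organiser's front row. Origin: centre of its underside; z up the can.
- spectacle_case: slim black spectacle case, shut, lying flat on the organiser's floor, between the row of bottles and the back wall: 158 mm long (its y), 44 mm wide (its x), 36 mm high, about 110 g; about 35 mm free between it and the back wall. Origin: centre of its underside; z up through the lid.
- round_tray: fixed round steel tray lying on the table to the left or right, the side place for the bottles: flat inside 206 mm diameter, floor 4 mm thick (top at 4 mm), flared rim 12 mm high and 226 mm over all. Origin: centre of its underside; z up.
- valet_tray: fixed brown leather valet tray on the other side, empty: outside 220 mm (its x) by 125 mm (its y) by 22 mm high, walls 6 mm, so 208 x 113 mm inside; inner floor 6 mm above the table. Origin: centre of its underside; z up.
- carousel_mark (a point): bystander: revolving white plastic lipstick carousel, 124 mm diameter and 130 mm high, that turns at a light touch; this point is on top of one outer lipstick, 49 mm from the turning axis and 89 mm over the table.
- bangle_low: bystander: pair of emerald glass bangles, 68 mm diameter, lying one on the other (14 mm high together) on the table between the robot and the organiser. Origin: centre of the lower bangle's underside.
- dish: bystander: white porcelain soap-dish shaped dish, 125 x 85 x 22 mm, with a chrome hair clip in it. Origin: centre of its underside; x along its length.
Mind the look-alikes: they are no part of the job. Leave any green or yellow look-alike of the spray_can alone.

How it is judged:
On the way, in this order (a step that is already met when the one before it is completed fails the run):
1. all three bottles stand upright on the round tray, let go (horizontal distance between each of scent_bottle, oil_bottle, spray_can and round_tray below 0.095 m and z of scent_bottle in the frame of round_tray between 0 and 0.01 m and angle between each of scent_bottle, oil_bottle, spray_can's own z axis and vertical below 0.1 rad and contact force between the fingers and scent_bottle below 0.3 N and z of oil_bottle in the frame of round_tray between 0 and 0.01 m and contact force between the fingers and oil_bottle below 0.3 N and z of spray_can in the frame of round_tray between 0 and 0.01 m and contact force between the fingers and spray_can below 0.3 N), for 0.2 s.
2. the spectacle case lies flat in the valet tray, let go, while the three bottles are still on the round tray (all of step 1 and x of spectacle_case in the frame of valet_tray between -0.032 and 0.032 m and y of spectacle_case in the frame of valet_tray between -0.038 and 0.038 m and z of spectacle_case in the frame of valet_tray between 0 and 0.012 m and angle between spectacle_case's own z axis and vertical below 0.08 rad and contact force between the fingers and spectacle_case below 0.3 N), for 0.2 s.
At the end, for the whole second after the job is handed in: The spectacle case lies flat, lid up, inside the valet tray, and each of the three bottles stands upright in the organiser within 15 mm of where it stood at the start; all let go and at rest (x of spectacle_case in the frame of valet_tray between -0.032 and 0.032 m and y of spectacle_case in the frame of valet_tray between -0.038 and 0.038 m and z of spectacle_case in the frame of valet_tray between 0 and 0.012 m and angle between spectacle_case's own z axis and vertical below 0.08 rad and contact force between the fingers and spectacle_case below 0.3 N and linear speed of each of spectacle_case, scent_bottle, oil_bottle, spray_can below 0.02 m/s and distance of each of scent_bottle, oil_bottle, spray_can from where it was at the start of the episode below 0.015 m and angle between each of scent_bottle, oil_bottle, spray_can's own z axis and vertical below 0.1 rad and contact force between the fingers and scent_bottle below 0.3 N and contact force between the fingers and oil_bottle below 0.3 N and contact force between the fingers and spray_can below 0.3 N); the robot touches nothing.
It fails at once if a bottle is tipped over (more than about 35 degrees) (angle between any of scent_bottle, oil_bottle, spray_can's own z axis and vertical above 0.6 rad).
It fails at once if the bangles or the dish are pushed more than 20 mm, or the carousel's lipsticks are turned more than 30 mm (distance of any of bangle_low, dish from where it was at the start of the episode above 0.02 m or distance of carousel_mark from where it was at the start of the episode above 0.03 m).
It also fails if it takes over 138 s, if anything falls off the work surface, if the arm or the gripper's body presses on something with over 40 N, if the wrist force passes 120 N, or if a joint passes its speed limit or range.

## Working session

There is one attempt and no reset: what is moved stays moved. The work goes in short steps, Python scripts to look and compute and a tool call to move; the robot and the scene stay as the last step left them, time stands still between calls to the robot, and variables do not carry over. Pictures are saved under pics/ and viewed, at most 14 in all, crops included, and the job is handed in when it is done.

Besides the shell and the picture viewer there is one more tool, called after "Request:" by a JSON object that holds its "api" and its "payload". move_arm: Moves the arm, as the interface text tells. Its arguments: {"type":"object","properties":{"deltas":{"type":"array","items":{"type":"array","items":{"type":"number"}}},"claw":{"type":"number"},"grip_force":{"type":"number"}},"required":["deltas"]}

```bash
mkdir -p pics; ls
python3 - <<'E'
from station import r
import cv2,numpy as np
s=r.read_state();print(s['t'],s['tool_pos'],s['tool_rot'],s['gripper_width'])
for n in('scene','top'):
    p,d=r.get_image(n);cv2.imwrite(f'pics/{n}0.png',p);np.save(f'pics/{n}0.npy',d)
    c=r.get_calibration(n);print(n,c['mtx'],(-c['R'].T@c['t']),c['R'])
E
```

```text
pics
0.0 [0.14586301 0.60731665 0.40353638] [-2.61049810e-04  1.17621221e-01  9.93057881e-01 -1.10689651e-03] 0.08568908012554843
scene [[451.14439139   0.         258.97625252]
 [  0.         451.14439139 187.19411609]
 [  0.           0.           1.        ]] [1.16739757 0.63305233 0.9909205 ] [[-0.72055871  0.69325511 -0.01387446]
 [ 0.51123414  0.51763827 -0.68606871]
 [-0.46843869 -0.50144588 -0.72740444]]
top [[476.22998953   0.         260.53502216]
 [  0.         476.22998953 192.60053811]
 [  0.           0.           1.        ]] [ 0.35545919 -0.00974218  1.22540002] [[-0.0243135  -0.99907905 -0.03535394]
 [-0.98070936  0.03069769 -0.19304614]
 [ 0.19395364  0.02997831 -0.98055254]]
```

View pics/top0.png

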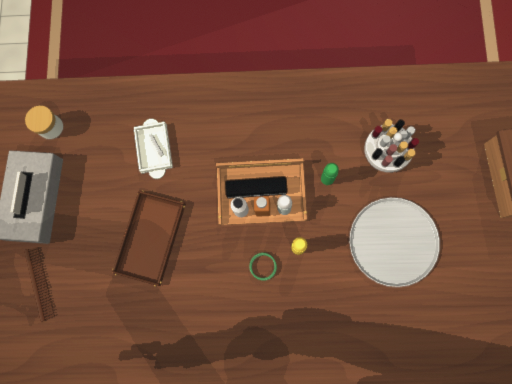

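View pics/scene0.png

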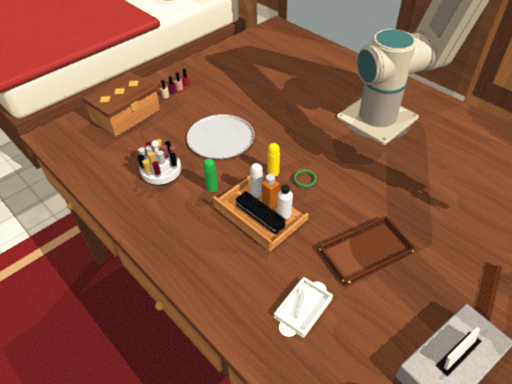

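Top view: oil bottle (239,206, black cap), scent bottle (262,205, amber), spray can (284,204, white cap). The look-alikes are green (330,173) and yellow (299,246), and the aluminium one inside the organiser's row is the right one. The round tray is at (394,242), the valet at (150,238), the bangles at (263,266), the carousel at (390,147) and the dish at (153,150).

```bash
cat > h.py <<'E'
import cv2,numpy as np
from station import r
def cloud(n,d):
    c=r.get_calibration(n);v,u=np.mgrid[:384,:512];K=c['mtx']
    P=np.stack([(u-K[0,2])/K[0,0]*d,(v-K[1,2])/K[1,1]*d,d],-1)
    return (P-c['t'])@c['R']
def ray(n,uv,z):
    c=r.get_calibration(n);o=-c['R'].T@c['t'];K=c['mtx']
    uv=np.atleast_2d(uv).astype(float)
    w=np.c_[(uv[:,0]-K[0,2])/K[0,0],(uv[:,1]-K[1,2])/K[1,1],np.ones(len(uv))]@c['R']
    return o+w*((z-o[2])/w[:,2])[:,None]
E
python3 - <<'E'
from h import *
np.set_printoptions(precision=4,suppress=True)
p=cv2.imread('pics/top0.png')
big=cv2.resize(p[150:290,205:345],None,fx=5,fy=5,interpolation=cv2.INTER_CUBIC)[:600]
cv2.imwrite('pics/crop1.png',big)
for n in('top','scene'):
    d=np.load(f'pics/{n}0.npy');C=cloud(n,d);C[d==0]=9
    Z=C[...,2]
    for lo,hi in((0.09,0.12),(0.036,0.05),(0.015,0.027),(0.006,0.016)):
        m=((Z>lo)&(Z<hi)).astype(np.uint8)
        k,l,st,ce=cv2.connectedComponentsWithStats(m)
        for i in range(1,k):
            q=C[l==i]
            if st[i,4]>25 and 0.2<q[:,0].mean()<0.8 and abs(q[:,1].mean())<0.55:
                print(n,lo,ce[i].round(),st[i,4],q.mean(0),q.min(0)[:2],q.max(0))
E
```

```text
top 0.09 [392. 131.] 57 [ 0.7221 -0.3012  0.1004] [ 0.7135 -0.3101] [ 0.7315 -0.2932  0.1058]
top 0.09 [404. 134.] 43 [ 0.7124 -0.3285  0.101 ] [ 0.7042 -0.3371] [ 0.7209 -0.3202  0.1071]
top 0.09 [386. 139.] 56 [ 0.7014 -0.2841  0.1002] [ 0.6938 -0.2943] [ 0.7115 -0.2758  0.1059]
top 0.09 [403. 145.] 59 [ 0.6852 -0.3248  0.0997] [ 0.6766 -0.335 ] [ 0.6957 -0.3166  0.1053]
top 0.09 [392. 148.] 55 [ 0.6786 -0.2984  0.1005] [ 0.6701 -0.3066] [ 0.689  -0.2901  0.1073]
top 0.09 [331. 169.] 155 [ 0.628  -0.1466  0.1079] [ 0.6137 -0.1636] [ 0.6444 -0.1313  0.1181]
top 0.09 [284. 202.] 154 [ 0.5508 -0.0315  0.1122] [ 0.5366 -0.0477] [ 0.5684 -0.0142  0.1199]
top 0.09 [238. 204.] 166 [0.5504 0.0795 0.1036] [0.534  0.0631] [0.5709 0.0972 0.1199]
top 0.09 [261. 203.] 234 [0.5511 0.0232 0.1022] [0.534  0.0047] [0.5714 0.0416 0.1198]
top 0.09 [300. 244.] 159 [ 0.4514 -0.0638  0.109 ] [ 0.4361 -0.0794] [ 0.468  -0.0486  0.1176]
top 0.036 [380. 153.] 348 [ 0.684  -0.2813  0.0395] [ 0.6401 -0.3588] [ 0.7478 -0.2464  0.0497]
top 0.036 [260. 162.] 338 [0.669  0.0253 0.0436] [ 0.663  -0.0843] [0.6766 
[... 4411 characters left out ...]
 [ 0.6431 -0.1386  0.011 ] [ 0.6267 -0.1572] [ 0.6528 -0.1283  0.0157]
scene 0.006 [274. 207.] 28 [0.5597 0.0438 0.0094] [0.5472 0.0379] [0.5704 0.0542 0.0157]
scene 0.006 [365. 248.] 1205 [0.4854 0.3115 0.0081] [0.3722 0.2318] [0.597  0.3962 0.016 ]
scene 0.006 [267. 235.] 137 [0.6437 0.1015 0.0108] [ 0.541  -0.0004] [0.6791 0.1402 0.016 ]
scene 0.006 [381. 266.] 115 [0.5052 0.3765 0.0112] [0.4041 0.3477] [0.6023 0.4066 0.0159]
scene 0.006 [329. 264.] 52 [0.5943 0.2787 0.0111] [0.581  0.2357] [0.6073 0.3191 0.0158]
scene 0.006 [302. 305.] 556 [0.7299 0.3075 0.0085] [0.6704 0.2659] [0.79   0.3522 0.016 ]
scene 0.006 [292. 326.] 71 [0.7887 0.33   0.0114] [0.7529 0.2818] [0.7999 0.3617 0.016 ]
```

View pics/crop1.png

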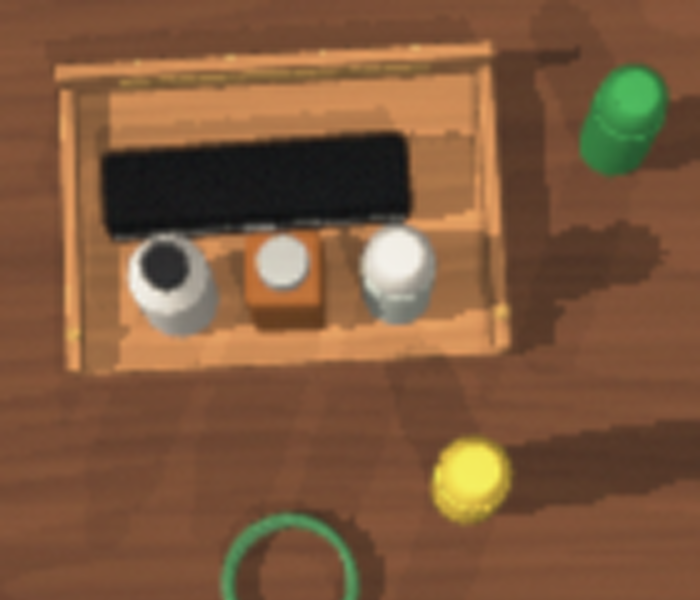

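The crop confirms the row, left to right: oil bottle (black cap), square amber scent bottle, and white-capped aluminium can. Yellow (470,480) and green (625,110) stand outside the organiser and stay untouched. Next I measure the yaws and refine the centres.

Run:
```python
from h import *
np.set_printoptions(precision=4,suppress=True)
def rect(q):
    (c,s,a)=cv2.minAreaRect((q[:,:2]*1000).astype(np.float32));return np.round(c,1),np.round(s,1),round(a,1)
for n in('top','scene'):
    d=np.load(f'pics/{n}0.npy');C=cloud(n,d);C[d==0]=9
    X,Y,Z=np.moveaxis(C,-1,0)
    B=lambda x0,x1,y0,y1,z0,z1:C[(X>x0)&(X<x1)&(Y>y0)&(Y<y1)&(Z>z0)&(Z<z1)]
    print(n,'table z',np.median(B(.2,.35,-.2,.2,-.02,.02)[:,2]))
    print('case',rect(B(.575,.65,-.07,.13,.04,.055)))
    print('valet',rect(B(.3,.63,.2,.45,.014,.03)))
    print('tray',rect(B(.3,.62,-.45,-.18,.007,.02)))
    for k,y in(('spray',-.031),('scent',.023),('oil',.08)):
        q=B(.52,.59,y-.027,y+.027,.02,.125);t=q[:,2].max()
        cap=q[q[:,2]>t-.006]
        print(k,t,'cap',cap[:,:2].mean(0),cv2.minEnclosingCircle((cap[:,:2]*1000).astype(np.float32)))
```

```text
top table z 0.00025669216481135563
case (array([607.4,  38.4]), array([ 44. , 156.5]), 2.6)
valet (array([487.5, 316.4]), array([130.3, 226.1]), 73.0)
tray (array([ 459.1, -314.1]), array([310.5, 247.3]), 0.2)
spray 0.12334615184641723 cap [ 0.5537 -0.0326] ((553.4767456054688, -32.22264862060547), 13.66301155090332)
scent 0.12032759244845743 cap [0.5532 0.0234] ((553.4403686523438, 23.69196891784668), 12.0092191696167)
oil 0.12254876691171375 cap [0.553  0.0802] ((552.7953491210938, 80.61780548095703), 11.149120330810547)
scene table z -0.0008436983267031581
case (array([604.7,  38.4]), array([ 61.8, 156.5]), 1.0)
valet (array([491.6, 315.5]), array([129.2, 226.1]), 73.6)
tray (array([ 464.2, -307.7]), array([222.6, 223.1]), 11.6)
spray 0.12328911247259274 cap [ 0.5586 -0.0308] ((558.5197143554688, -31.537311553955078), 13.938641548156738)
scent 0.11999350962098966 cap [0.5568 0.0235] ((556.1783447265625, 23.285097122192383), 12.580482482910156)
oil 0.1200108509146581 cap [0.5572 0.0798] ((557.4830932617188, 79.55565643310547), 11.267806053161621)
```

Request:
{"api": "move_arm", "payload": {"deltas": [[0,0,0,0,0,8.3],[0,0,0,0,0,8.3],[0,0,0,0,0,8.3],[0,0,0,0,0,8.3],[0,0,0,0,0,8.3],[0,0,0,0,0,8.3],[0,0,0,0,0,8.3],[0,0,0,0,0,8.3],[0,0,0,0,0,8.3]], "claw": 1, "grip_force": 30}}

```text
t: 1.0
tool_pos: [0.1459, 0.6075, 0.404]
tool_rot: [0.0, 0.698, 0.716, -0.001]
wrist_force: [-0.3, -1.0, 0.6]
gripper_width: 0.0853
grasp_force: 0.0
```

Request:
{"api": "move_arm", "payload": {"deltas": [[-36,26,0,0,0,0],[-36,26,0,0,0,0],[-36,26,0,0,0,0],[-36,26,0,0,0,0],[-36,26,0,0,0,0],[-36,26,0,0,0,0],[-36,26,0,0,0,0],[-36,26,0,0,0,0],[-36,26,0,0,0,0],[-36,26,0,0,0,0],[-36,26,0,0,0,0],[-36,26,0,0,0,0]]}}

```text
t: 2.2
tool_pos: [0.4719, 0.1839, 0.4044]
tool_rot: [-0.0, 0.696, 0.718, -0.0]
wrist_force: [0.6, 0.9, 0.8]
gripper_width: 0.0855
grasp_force: 0.0
```

Request:
{"api": "move_arm", "payload": {"deltas": [[-36,27,0,0,0,0],[-36,27,0,0,0,0],[-35,26,0,0,0,0],[0,0,45,0,0,0],[0,0,45,0,0,0],[0,0,14,0,0,0],[0,0,0,0,0,0]]}}

```text
t: 2.9
tool_pos: [0.5529, 0.0812, 0.2978]
tool_rot: [-0.002, 0.696, 0.718, -0.003]
wrist_force: [-0.0, 0.3, 0.8]
gripper_width: 0.0851
grasp_force: 0.0
```

Run:
```python
from h import *
s=r.read_state();print(s['tool_pos'],s['t'])
p,d=r.get_image('top');a=cv2.resize(p[130:260,180:330],None,fx=4,fy=4)
q,e=r.get_image('scene');b=cv2.resize(q[110:240,210:340],None,fx=4,fy=4)[:,:]
cv2.imwrite('pics/h1.png',cv2.resize(np.hstack([a,b]),None,fx=.7,fy=.7))
```

```text
[0.55290927 0.08117941 0.29778975] 2.9
```

View pics/h1.png

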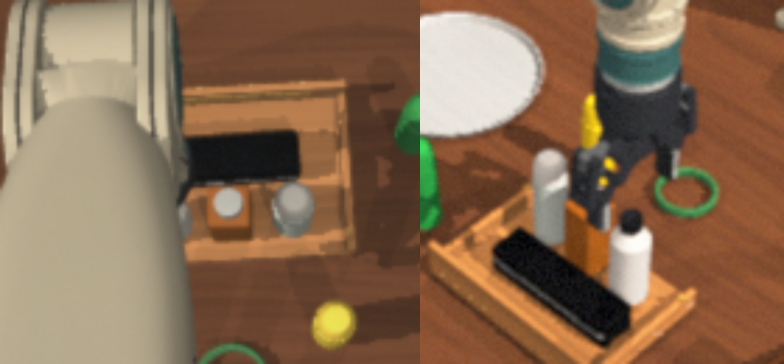

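The gripper hovers centred over the oil bottle (black cap at (631,215) in the right half, fingers either side of it). I lower and grip.

Request:
{"api": "move_arm", "payload": {"deltas": [[0,2,20,0,0,0],[0,0,20,0,0,0],[0,0,20,0,0,0],[0,0,11,0,0,0],[0,0,0,0,0,0]]}}

```text
t: 3.5
tool_pos: [0.5568, 0.0816, 0.2301]
tool_rot: [0.0, 0.696, 0.718, 0.0]
wrist_force: [-0.5, -0.2, 0.3]
gripper_width: 0.0856
grasp_force: 0.0
```

Request:
{"api": "move_arm", "payload": {"deltas": [[0,0,0,0,0,0],[0,0,0,0,0,0],[0,0,0,0,0,0],[0,0,0,0,0,0],[0,0,0,0,0,0],[0,0,0,0,0,0]], "claw": 0}}

```text
t: 4.1
tool_pos: [0.557, 0.0813, 0.231]
tool_rot: [0.0, 0.696, 0.718, 0.0]
wrist_force: [-2.3, 0.5, 5.8]
gripper_width: 0.0397
grasp_force: 29.5
```

Request:
{"api": "move_arm", "payload": {"deltas": [[0,0,-20,0,0,0],[0,0,-40,0,0,0],[0,0,-40,0,0,0],[0,0,-30,0,0,0],[-20,-5,-5,0,0,0],[-40,-10,0,0,0,0],[-40,-10,0,0,0,0],[-40,-10,0,0,0,0],[-40,-10,0,0,0,0],[-40,-10,0,0,0,0],[-40,-10,0,0,0,0],[-40,-10,0,0,0,0]]}}

```text
t: 5.3
tool_pos: [0.4903, -0.2224, 0.3647]
tool_rot: [0.0, 0.696, 0.718, 0.0]
wrist_force: [0.9, 0.2, -0.9]
gripper_width: 0.0396
grasp_force: 30.5
```

Request:
{"api": "move_arm", "payload": {"deltas": [[-40,-10,0,0,0,0],[-40,-10,0,0,0,0],[-40,-10,0,0,0,0],[-26,-3,0,0,0,0],[0,0,20,0,0,0],[0,0,40,0,0,0],[0,0,40,0,0,0],[0,0,20,0,0,0],[0,0,0,0,0,0]]}}

```text
t: 6.2
tool_pos: [0.4608, -0.3662, 0.2406]
tool_rot: [-0.004, 0.696, 0.718, 0.0]
wrist_force: [-0.1, 0.9, -0.8]
gripper_width: 0.0395
grasp_force: 30.5
```

Request:
{"api": "move_arm", "payload": {"deltas": [[0,0,8,0,0,0],[0,0,5,0,0,0],[0,0,2,0,0,0],[0,0,0,0,0,0]]}}

```text
t: 6.6
tool_pos: [0.4629, -0.3681, 0.2305]
tool_rot: [0.001, 0.696, 0.718, -0.0]
wrist_force: [0.1, -0.1, -1.2]
gripper_width: 0.0397
grasp_force: 30.5
```

Contact is expected at about 0.227, so I go 3 mm lower and release.

Request:
{"api": "move_arm", "payload": {"deltas": [[0,0,2,0,0,0],[0,0,1.5,0,0,0],[0,0,0,0,0,0]]}}

```text
t: 6.9
tool_pos: [0.4629, -0.3683, 0.2271]
tool_rot: [0.001, 0.696, 0.718, -0.0]
wrist_force: [0.0, -0.6, 2.2]
gripper_width: 0.0396
grasp_force: 30.6
```

Request:
{"api": "move_arm", "payload": {"deltas": [[0,0,0,0,0,0],[0,0,0,0,0,0],[0,0,0,0,0,0],[0,0,0,0,0,0]], "claw": 1}}

```text
t: 7.3
tool_pos: [0.4626, -0.3678, 0.2261]
tool_rot: [-0.0, 0.696, 0.718, 0.0]
wrist_force: [-0.4, -0.5, 0.1]
gripper_width: 0.0855
grasp_force: 0.0
```

Request:
{"api": "move_arm", "payload": {"deltas": [[0,0,-25,0,0,0],[0,0,-45,0,0,0],[0,0,0,0,0,0]]}}

```text
t: 7.6
tool_pos: [0.4648, -0.3699, 0.3024]
tool_rot: [0.006, 0.696, 0.718, -0.0]
wrist_force: [1.5, -0.9, -0.2]
gripper_width: 0.0852
grasp_force: 0.0
```

Request:
{"api": "move_arm", "payload": {"deltas": [[20,6,-20,0,0,0],[40,11,0,0,0,0],[40,11,0,0,0,0],[40,11,0,0,0,0],[40,11,0,0,0,0],[40,11,0,0,0,0],[40,11,0,0,0,0],[40,11,0,0,0,0],[40,11,0,0,0,0],[30,8,0,0,0,0],[18,4,0,0,0,0],[0,0,0,0,0,0]]}}

```text
t: 8.8
tool_pos: [0.5566, 0.0254, 0.3158]
tool_rot: [-0.0, 0.695, 0.719, 0.0]
wrist_force: [0.2, -0.9, 0.7]
gripper_width: 0.0853
grasp_force: 0.0
```

Request:
{"api": "move_arm", "payload": {"deltas": [[0,0,20,0,0,0],[0,0,25,0,0,0],[0,0,25,0,0,0],[0,0,16,0,0,0],[0,0,0,0,0,0]]}}

```text
t: 9.3
tool_pos: [0.5545, 0.0225, 0.2273]
tool_rot: [-0.002, 0.696, 0.718, -0.002]
wrist_force: [-0.6, 0.4, -0.4]
gripper_width: 0.0853
grasp_force: 0.0
```

Request:
{"api": "move_arm", "payload": {"deltas": [[0,0,0,0,0,0],[0,0,0,0,0,0],[0,0,0,0,0,0],[0,0,0,0,0,0],[0,0,0,0,0,0],[0,0,0,0,0,0]], "claw": 0}}

```text
t: 9.9
tool_pos: [0.557, 0.0232, 0.2313]
tool_rot: [0.001, 0.696, 0.718, 0.0]
wrist_force: [-0.3, -1.5, 6.0]
gripper_width: 0.0375
grasp_force: 37.6
```

Request:
{"api": "move_arm", "payload": {"deltas": [[0,0,-20,0,0,0],[0,0,-40,0,0,0],[0,0,-40,0,0,0],[0,0,-30,0,0,0],[-18,-6,-5,0,0,0],[-40,-13,0,0,0,0],[-40,-13,0,0,0,0],[-40,-13,0,0,0,0],[-40,-13,0,0,0,0],[-40,-13,0,0,0,0],[-40,-13,0,0,0,0],[-40,-13,0,0,0,0]]}}

```text
t: 11.1
tool_pos: [0.4679, -0.2789, 0.3646]
tool_rot: [-0.0, 0.696, 0.718, 0.0]
wrist_force: [1.2, -0.4, -1.5]
gripper_width: 0.0376
grasp_force: 36.9
```

Request:
{"api": "move_arm", "payload": {"deltas": [[-30,-7,0,0,0,0],[0,0,20,0,0,0],[0,0,40,0,0,0],[0,0,40,0,0,0],[0,0,20,0,0,0],[0,0,10,0,0,0],[0,0,5,0,0,0],[0,0,0,0,0,0]]}}

```text
t: 11.9
tool_pos: [0.463, -0.308, 0.2303]
tool_rot: [0.0, 0.696, 0.718, 0.0]
wrist_force: [0.0, 0.5, -1.1]
gripper_width: 0.0379
grasp_force: 36.8
```

Request:
{"api": "move_arm", "payload": {"deltas": [[0,0,2,0,0,0],[0,0,1.5,0,0,0],[0,0,0,0,0,0]]}}

```text
t: 12.2
tool_pos: [0.4631, -0.3081, 0.2275]
tool_rot: [0.001, 0.696, 0.718, 0.0]
wrist_force: [-0.3, -0.3, -1.8]
gripper_width: 0.0376
grasp_force: 36.9
```

Request:
{"api": "move_arm", "payload": {"deltas": [[0,0,0,0,0,0],[0,0,0,0,0,0],[0,0,0,0,0,0],[0,0,0,0,0,0]], "claw": 1}}

```text
t: 12.6
tool_pos: [0.4629, -0.308, 0.227]
tool_rot: [0.0, 0.696, 0.718, 0.0]
wrist_force: [-0.6, 0.4, -0.2]
gripper_width: 0.0853
grasp_force: 0.0
```

Request:
{"api": "move_arm", "payload": {"deltas": [[0,0,-25,0,0,0],[0,0,-45,0,0,0],[0,0,0,0,0,0]]}}

```text
t: 12.9
tool_pos: [0.4651, -0.3098, 0.3028]
tool_rot: [0.006, 0.696, 0.718, 0.0]
wrist_force: [1.0, -1.9, 0.6]
gripper_width: 0.0856
grasp_force: 0.0
```

Request:
{"api": "move_arm", "payload": {"deltas": [[20,7,-20,0,0,0],[40,15,0,0,0,0],[40,15,0,0,0,0],[40,15,0,0,0,0],[40,15,0,0,0,0],[40,15,0,0,0,0],[34,13,0,0,0,0],[19,7.5,0,0,0,0],[0,0,0,0,0,0]]}}

```text
t: 13.8
tool_pos: [0.5573, -0.0294, 0.3165]
tool_rot: [-0.0, 0.695, 0.719, 0.0]
wrist_force: [0.3, -0.6, -0.2]
gripper_width: 0.0853
grasp_force: 0.0
```

Request:
{"api": "move_arm", "payload": {"deltas": [[0,0,20,0,0,0],[0,0,25,0,0,0],[0,0,25,0,0,0],[0,0,16,0,0,0],[0,0,0,0,0,0]]}}

```text
t: 14.3
tool_pos: [0.5547, -0.0324, 0.2278]
tool_rot: [-0.002, 0.696, 0.718, -0.002]
wrist_force: [-0.9, 0.3, 0.4]
gripper_width: 0.0855
grasp_force: 0.0
```

Request:
{"api": "move_arm", "payload": {"deltas": [[0,0,0,0,0,0],[0,0,0,0,0,0],[0,0,0,0,0,0],[0,0,0,0,0,0],[0,0,0,0,0,0],[0,0,0,0,0,0]], "claw": 0}}

```text
t: 14.9
tool_pos: [0.5572, -0.0319, 0.2319]
tool_rot: [0.001, 0.696, 0.718, 0.0]
wrist_force: [-0.9, -0.8, 7.4]
gripper_width: 0.0355
grasp_force: 30.0
```

Request:
{"api": "move_arm", "payload": {"deltas": [[0,0,-20,0,0,0],[0,0,-40,0,0,0],[0,0,-40,0,0,0],[0,0,-30,0,0,0],[-18,-8,-5,0,0,0],[-40,-19,0,0,0,0],[-40,-19,0,0,0,0],[-40,-19,0,0,0,0],[-40,-19,0,0,0,0],[-35,-17,0,0,0,0],[0,0,20,0,0,0],[0,0,40,0,0,0]]}}

```text
t: 16.1
tool_pos: [0.4635, -0.2504, 0.3083]
tool_rot: [0.004, 0.697, 0.717, 0.001]
wrist_force: [0.5, -0.4, -1.3]
gripper_width: 0.0354
grasp_force: 30.3
```

Request:
{"api": "move_arm", "payload": {"deltas": [[0,0,40,0,0,0],[0,0,20,0,0,0],[0,0,10,0,0,0],[0,0,5,0,0,0],[0,0,2,0,0,0],[0,0,1.5,0,0,0],[0,0,0,0,0,0]]}}

```text
t: 16.8
tool_pos: [0.463, -0.2482, 0.2283]
tool_rot: [0.001, 0.696, 0.718, 0.0]
wrist_force: [-0.5, -0.1, -0.9]
gripper_width: 0.0355
grasp_force: 30.3
```

Request:
{"api": "move_arm", "payload": {"deltas": [[0,0,0,0,0,0],[0,0,0,0,0,0],[0,0,0,0,0,0],[0,0,0,0,0,0]], "claw": 1}}

```text
t: 17.2
tool_pos: [0.4625, -0.2479, 0.2275]
tool_rot: [0.0, 0.696, 0.718, 0.0]
wrist_force: [-0.1, 0.9, 0.4]
gripper_width: 0.0853
grasp_force: 0.0
```

Request:
{"api": "move_arm", "payload": {"deltas": [[0,0,-25,0,0,0],[0,0,-45,0,0,0],[0,0,0,0,0,0]]}}

```text
t: 17.5
tool_pos: [0.4648, -0.2495, 0.303]
tool_rot: [0.006, 0.696, 0.718, 0.001]
wrist_force: [0.6, -1.0, 0.5]
gripper_width: 0.0855
grasp_force: 0.0
```

Run:
```python
from h import *
p,d=r.get_image('top');q,e=r.get_image('scene')
cv2.imwrite('pics/h2.png',cv2.resize(np.hstack([p[100:330,200:460],q[60:290,120:380]]),None,fx=1.5,fy=1.5))
```

```text
(no output)
```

View pics/h2.png

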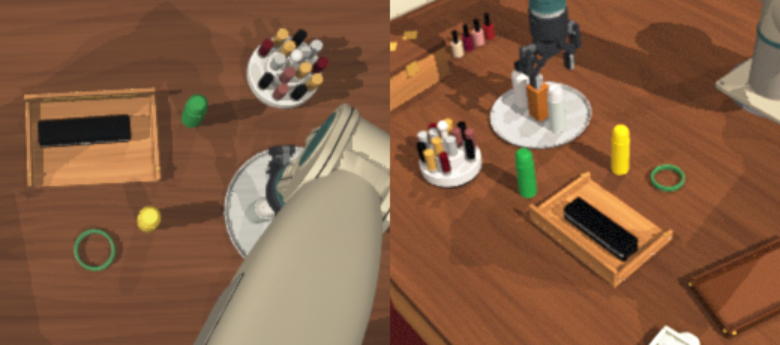

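Step 1 stands: three bottles upright on the tray (right half, about (520–555, 90–110)), and the case lies free in the organiser. Now the case.

Request:
{"api": "move_arm", "payload": {"deltas": [[20,11,-20,0,0,0],[40,22,0,0,0,0],[40,22,0,0,0,0],[40,22,0,0,0,0],[40,22,0,0,0,0],[40,22,0,0,0,0],[40,23,0,0,0,0],[22,13,0,0,0,0],[0,0,0,0,0,0],[0,0,20,0,0,0],[0,0,30,0,0,0],[0,0,0,0,0,0]], "claw": 0.76}}

```text
t: 18.8
tool_pos: [0.6071, 0.0383, 0.2617]
tool_rot: [-0.004, 0.696, 0.718, -0.004]
wrist_force: [-0.4, -0.7, -1.2]
gripper_width: 0.0652
grasp_force: 0.0
```

Run:
```python
from h import *
p,d=r.get_image('top');q,e=r.get_image('scene')
cv2.imwrite('pics/h3.png',cv2.resize(q[130:260,195:325],None,fx=4,fy=4))
```

```text
(no output)
```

View pics/h3.png

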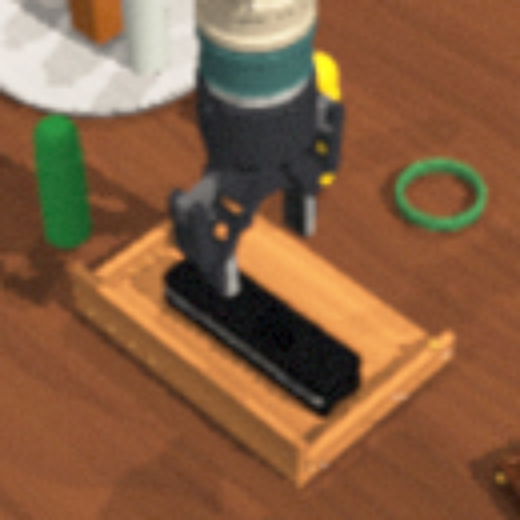

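Run:
```python
from h import *
s=r.read_state();print(s['tool_pos'])
print(ray('scene',[[253,203],[195+303/4,130+233/4]],.100).round(4))
```

```text
[0.60930078 0.03829356 0.26585659]
[[0.6444 0.049  0.1   ]
 [0.5737 0.0441 0.1   ]]
```

Request:
{"api": "move_arm", "payload": {"deltas": [[0,1,25,0,0,0],[0,0,25,0,0,0],[0,0,15,0,0,0],[0,0,10,0,0,0],[0,0,4,0,0,0],[0,0,0,0,0,0],[0,0,0,0,0,0]]}}

```text
t: 19.6
tool_pos: [0.6121, 0.0389, 0.1892]
tool_rot: [0.001, 0.696, 0.718, 0.001]
wrist_force: [0.8, 0.1, 0.3]
gripper_width: 0.065
grasp_force: 0.0
```

Request:
{"api": "move_arm", "payload": {"deltas": [[0,0,0,0,0,0],[0,0,0,0,0,0],[0,0,0,0,0,0],[0,0,0,0,0,0],[0,0,0,0,0,0],[0,0,0,0,0,0]], "claw": 0}}

```text
t: 20.2
tool_pos: [0.6121, 0.039, 0.1893]
tool_rot: [0.001, 0.696, 0.718, 0.001]
wrist_force: [-0.6, 0.2, 5.2]
gripper_width: 0.0435
grasp_force: 32.9
```

Request:
{"api": "move_arm", "payload": {"deltas": [[0,0,-20,0,0,0],[0,0,-40,0,0,0],[0,0,-40,0,0,0],[0,0,-40,0,0,0],[20,-8,0,0,0,0],[40,-16,0,0,0,0],[40,-16,0,0,0,0],[40,-16,0,0,0,0],[40,-16,0,0,0,0],[40,-16,0,0,0,0],[40,-16,0,0,0,0],[21,-9,0,0,0,0]]}}

```text
t: 21.4
tool_pos: [0.4879, 0.3187, 0.3275]
tool_rot: [-0.001, 0.695, 0.719, -0.0]
wrist_force: [0.8, -0.2, -1.0]
gripper_width: 0.0435
grasp_force: 32.2
```

Request:
{"api": "move_arm", "payload": {"deltas": [[0,0,0,0,0,-4],[0,0,0,0,0,-7.5],[0,0,0,0,0,-7.5],[0,0,0,0,0,-7.5],[0,0,0,0,0,-7.5],[0,0,0,0,0,-7.5],[0,0,0,0,0,-7.5],[0,0,0,0,0,-7.5],[0,0,0,0,0,-7.5],[0,0,0,0,0,-7.5],[0,0,0,0,0,0]]}}

```text
t: 22.5
tool_pos: [0.4895, 0.3161, 0.3275]
tool_rot: [-0.001, 0.145, 0.989, -0.0]
wrist_force: [0.0, -1.1, -0.8]
gripper_width: 0.0435
grasp_force: 32.2
```

Request:
{"api": "move_arm", "payload": {"deltas": [[0,0,25,0,0,0],[0,0,40,0,0,0],[0,0,35,0,0,0],[0,0,20,0,0,0],[0,0,10,0,0,0],[0,0,6,0,0,0],[0,0,3,0,0,0],[0,0,1.5,0,0,0],[0,0,0,0,0,0]]}}

```text
t: 23.4
tool_pos: [0.4904, 0.3166, 0.1887]
tool_rot: [0.001, 0.145, 0.989, 0.001]
wrist_force: [0.2, -0.1, -1.3]
gripper_width: 0.0435
grasp_force: 32.2
```

Request:
{"api": "move_arm", "payload": {"deltas": [[0,0,0,0,0,0],[0,0,0,0,0,0],[0,0,0,0,0,0],[0,0,0,0,0,0]], "claw": 0.8}}

```text
t: 23.8
tool_pos: [0.4899, 0.3164, 0.1881]
tool_rot: [0.0, 0.145, 0.989, 0.0]
wrist_force: [-0.0, -0.1, -0.3]
gripper_width: 0.0684
grasp_force: 0.0
```

Request:
{"api": "move_arm", "payload": {"deltas": [[0,0,-25,0,0,0],[0,0,-45,0,0,0],[0,0,-45,0,0,0],[0,0,-15,0,0,0],[0,0,0,0,0,0]]}}

```text
t: 24.3
tool_pos: [0.4912, 0.317, 0.3216]
tool_rot: [0.003, 0.145, 0.989, 0.002]
wrist_force: [-0.9, 1.2, -0.1]
gripper_width: 0.0684
grasp_force: 0.0
```

Run:
```python
from h import *
q,e=r.get_image('scene');C=cloud('scene',e)
cv2.imwrite('pics/h4.png',cv2.resize(q[60:320,130:430],None,fx=2,fy=2))
s=C[:,:,:];m=(abs(s[...,0]-.49)<.13)&(abs(s[...,1]-.316)<.09)&(s[...,2]>.034)&(s[...,2]<.05)
c,z,a=cv2.minAreaRect((s[m][:,:2]*1000).astype(np.float32));print(c,z,a,np.median(s[m][:,2]))
```

```text
(494.99078369140625, 315.6043701171875) (45.26061248779297, 158.57289123535156) 73.53530883789062 0.040983583088759296
```

View pics/h4.png

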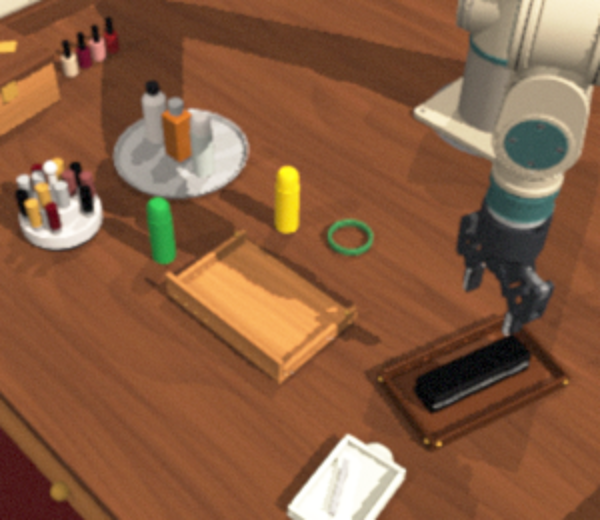

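The case lies flat in the valet tray (475,373). The bottles on the round tray and the bystanders are undisturbed. Now I bring the bottles back.

Request:
{"api": "move_arm", "payload": {"deltas": [[0,0,-5,0,0,4],[0,0,-5,0,0,7.5],[0,0,-5,0,0,7.5],[0,0,0,0,0,7.5],[0,0,0,0,0,7.5],[0,0,0,0,0,7.5],[0,0,0,0,0,7.5],[0,0,0,0,0,7.5],[0,0,0,0,0,7.5],[0,0,0,0,0,7.5]], "claw": 1}}

```text
t: 25.35
tool_pos: [0.4888, 0.3158, 0.3297]
tool_rot: [-0.001, 0.698, 0.716, -0.002]
wrist_force: [0.5, -0.7, 0.2]
gripper_width: 0.0852
grasp_force: 0.0
```

Request:
{"api": "move_arm", "payload": {"deltas": [[-25,-2,0,0,0,0],[-45,-4,0,0,0,0],[-45,-4,0,0,0,0],[-45,-4,0,0,0,0],[-45,-4,0,0,0,0],[-45,-4,0,0,0,0],[-45,-4,0,0,0,0],[-45,-4,0,0,0,0],[-45,-4,0,0,0,0],[-45,-4,0,0,0,0],[-45,-4,0,0,0,0],[0,0,0,0,0,0]]}}

```text
t: 26.55
tool_pos: [0.4619, -0.1639, 0.3307]
tool_rot: [-0.001, 0.698, 0.716, -0.001]
wrist_force: [-0.3, 0.9, 0.4]
gripper_width: 0.0853
grasp_force: 0.0
```

Request:
{"api": "move_arm", "payload": {"deltas": [[-42,-1,0,0,0,0],[-30,0,0,0,0,0],[-12,0,0,0,0,0],[0,0,20,0,0,0],[0,0,30,0,0,0],[0,0,30,0,0,0],[0,0,15,0,0,0],[0,0,8,0,0,0],[0,0,0,0,0,0]]}}

```text
t: 27.45
tool_pos: [0.4634, -0.2423, 0.2278]
tool_rot: [-0.002, 0.696, 0.718, -0.0]
wrist_force: [0.2, 1.0, 0.5]
gripper_width: 0.0857
grasp_force: 0.0
```

Request:
{"api": "move_arm", "payload": {"deltas": [[0,0,0,0,0,0],[0,0,0,0,0,0],[0,0,0,0,0,0],[0,0,0,0,0,0],[0,0,0,0,0,0],[0,0,0,0,0,0]], "claw": 0}}

```text
t: 28.05
tool_pos: [0.4646, -0.2441, 0.2307]
tool_rot: [0.001, 0.696, 0.718, -0.0]
wrist_force: [-1.6, -0.2, 6.7]
gripper_width: 0.0357
grasp_force: 29.6
```

Request:
{"api": "move_arm", "payload": {"deltas": [[0,0,-20,0,0,0],[0,0,-40,0,0,0],[0,0,-40,0,0,0],[0,0,-35,0,0,0],[18,8,0,0,0,0],[40,19,0,0,0,0],[40,19,0,0,0,0],[40,19,0,0,0,0],[40,19,0,0,0,0],[25,11,0,0,0,0],[10,4,0,0,0,0],[0,0,0,0,0,0]]}}

```text
t: 29.25
tool_pos: [0.5566, -0.0267, 0.3642]
tool_rot: [-0.0, 0.695, 0.719, -0.0]
wrist_force: [0.4, 0.2, -0.5]
gripper_width: 0.0353
grasp_force: 30.2
```

Request:
{"api": "move_arm", "payload": {"deltas": [[0,0,20,0,0,0],[0,0,40,0,0,0],[0,0,35,0,0,0],[0,0,18,0,0,0],[0,0,8,0,0,0],[0,0,4,0,0,0],[0,0,0,0,0,0],[0,0,0,0,0,0]]}}

```text
t: 30.05
tool_pos: [0.5573, -0.0283, 0.2411]
tool_rot: [0.001, 0.696, 0.718, 0.001]
wrist_force: [-0.5, -0.7, -1.0]
gripper_width: 0.0357
grasp_force: 30.2
```

Request:
{"api": "move_arm", "payload": {"deltas": [[0,0,3,0,0,0],[0,0,2,0,0,0],[0,0,1.5,0,0,0],[0,0,0,0,0,0]]}}

```text
t: 30.45
tool_pos: [0.5568, -0.0277, 0.2344]
tool_rot: [0.0, 0.696, 0.718, 0.0]
wrist_force: [-2.8, -0.9, 5.6]
gripper_width: 0.0355
grasp_force: 29.2
```

Request:
{"api": "move_arm", "payload": {"deltas": [[0,0,0,0,0,0],[0,0,0,0,0,0],[0,0,0,0,0,0],[0,0,0,0,0,0]], "claw": 1}}

```text
t: 30.85
tool_pos: [0.5565, -0.0278, 0.2331]
tool_rot: [-0.0, 0.696, 0.718, -0.0]
wrist_force: [0.6, -0.2, 0.1]
gripper_width: 0.0851
grasp_force: 0.0
```

Request:
{"api": "move_arm", "payload": {"deltas": [[0,0,-25,0,0,0],[0,0,-45,0,0,0],[0,0,-15,0,0,0],[0,0,0,0,0,0],[0,0,0,0,0,0]]}}

```text
t: 31.35
tool_pos: [0.5564, -0.0278, 0.3179]
tool_rot: [-0.0, 0.696, 0.718, -0.0]
wrist_force: [-0.4, -0.2, -0.2]
gripper_width: 0.0856
grasp_force: 0.0
```

Request:
{"api": "move_arm", "payload": {"deltas": [[-20,-7,0,0,0,0],[-40,-15,0,0,0,0],[-40,-15,0,0,0,0],[-40,-15,0,0,0,0],[-40,-15,0,0,0,0],[-40,-15,0,0,0,0],[-35,-12,0,0,0,0],[-22,-8,0,0,0,0],[0,0,0,0,0,0],[0,0,0,0,0,0]]}}

```text
t: 32.35
tool_pos: [0.4625, -0.3075, 0.3163]
tool_rot: [-0.002, 0.696, 0.718, 0.0]
wrist_force: [-0.2, 0.4, -0.7]
gripper_width: 0.0854
grasp_force: 0.0
```

Request:
{"api": "move_arm", "payload": {"deltas": [[0,0,20,0,0,0],[0,0,30,0,0,0],[0,0,25,0,0,0],[0,0,12,0,0,0],[0,0,0,0,0,0]]}}

```text
t: 32.85
tool_pos: [0.4624, -0.3058, 0.2288]
tool_rot: [-0.003, 0.695, 0.719, -0.0]
wrist_force: [-1.3, 0.0, -0.7]
gripper_width: 0.0856
grasp_force: 0.0
```

Request:
{"api": "move_arm", "payload": {"deltas": [[0,0,0,0,0,0],[0,0,0,0,0,0],[0,0,0,0,0,0],[0,0,0,0,0,0],[0,0,0,0,0,0],[0,0,0,0,0,0]], "claw": 0}}

```text
t: 33.45
tool_pos: [0.4636, -0.3083, 0.2326]
tool_rot: [0.001, 0.696, 0.718, -0.0]
wrist_force: [-1.6, -0.2, 6.4]
gripper_width: 0.0375
grasp_force: 34.2
```

Request:
{"api": "move_arm", "payload": {"deltas": [[0,0,-20,0,0,0],[0,0,-40,0,0,0],[0,0,-40,0,0,0],[0,0,-30,0,0,0],[20,6,0,0,0,0],[40,13,0,0,0,0],[40,13,0,0,0,0],[40,13,0,0,0,0],[40,13,0,0,0,0],[40,13,0,0,0,0],[40,13,0,0,0,0],[40,12,0,0,0,0]]}}

```text
t: 34.65
tool_pos: [0.5498, -0.0033, 0.3608]
tool_rot: [-0.0, 0.696, 0.718, -0.0]
wrist_force: [1.0, -0.1, -2.2]
gripper_width: 0.0376
grasp_force: 33.7
```

Request:
{"api": "move_arm", "payload": {"deltas": [[20,6,0,0,0,0],[8.5,1.5,0,0,0,0],[0,0,20,0,0,0],[0,0,35,0,0,0],[0,0,35,0,0,0],[0,0,18,0,0,0],[0,0,8,0,0,0],[0,0,4,0,0,0],[0,0,0,0,0,0],[0,0,0,0,0,0]]}}

```text
t: 35.65
tool_pos: [0.5573, 0.0235, 0.2425]
tool_rot: [0.001, 0.696, 0.718, 0.001]
wrist_force: [0.3, -0.1, -1.9]
gripper_width: 0.0375
grasp_force: 33.7
```

Request:
{"api": "move_arm", "payload": {"deltas": [[0,0,3,0,0,0],[0,0,2,0,0,0],[0,0,1.5,0,0,0],[0,0,0,0,0,0]]}}

```text
t: 36.05
tool_pos: [0.5567, 0.0238, 0.2364]
tool_rot: [0.0, 0.696, 0.718, 0.0]
wrist_force: [-2.6, -0.3, 7.2]
gripper_width: 0.0376
grasp_force: 31.7
```

Request:
{"api": "move_arm", "payload": {"deltas": [[0,0,0,0,0,0],[0,0,0,0,0,0],[0,0,0,0,0,0],[0,0,0,0,0,0]], "claw": 1}}

```text
t: 36.45
tool_pos: [0.5565, 0.0238, 0.2346]
tool_rot: [-0.0, 0.696, 0.718, 0.0]
wrist_force: [-0.5, 0.6, -0.7]
gripper_width: 0.0851
grasp_force: 0.0
```

Request:
{"api": "move_arm", "payload": {"deltas": [[0,0,-25,0,0,0],[0,0,-45,0,0,0],[0,0,-15,0,0,0],[0,0,0,0,0,0],[0,0,0,0,0,0]]}}

```text
t: 36.95
tool_pos: [0.5563, 0.0237, 0.3194]
tool_rot: [-0.0, 0.696, 0.718, -0.0]
wrist_force: [-0.5, -0.2, -0.4]
gripper_width: 0.0852
grasp_force: 0.0
```

Request:
{"api": "move_arm", "payload": {"deltas": [[-20,-6,0,0,0,0],[-40,-11,0,0,0,0],[-40,-11,0,0,0,0],[-40,-11,0,0,0,0],[-40,-11,0,0,0,0],[-40,-11,0,0,0,0],[-40,-11,0,0,0,0],[-40,-11,0,0,0,0],[-40,-11,0,0,0,0],[-30,-8,0,0,0,0],[-19,-4,0,0,0,0],[0,0,0,0,0,0]]}}

```text
t: 38.15
tool_pos: [0.4619, -0.3701, 0.318]
tool_rot: [-0.001, 0.697, 0.717, -0.0]
wrist_force: [0.6, 0.6, -0.3]
gripper_width: 0.0853
grasp_force: 0.0
```

Request:
{"api": "move_arm", "payload": {"deltas": [[0,0,0,0,0,0],[0,0,20,0,0,0],[0,0,30,0,0,0],[0,0,25,0,0,0],[0,0,15,0,0,0],[0,0,0,0,0,0]]}}

```text
t: 38.75
tool_pos: [0.4619, -0.366, 0.2271]
tool_rot: [-0.003, 0.695, 0.719, 0.0]
wrist_force: [-0.4, 0.3, -0.5]
gripper_width: 0.0853
grasp_force: 0.0
```

Request:
{"api": "move_arm", "payload": {"deltas": [[0,0,0,0,0,0],[0,0,0,0,0,0],[0,0,0,0,0,0],[0,0,0,0,0,0],[0,0,0,0,0,0],[0,0,0,0,0,0]], "claw": 0}}

```text
t: 39.35
tool_pos: [0.463, -0.3691, 0.2313]
tool_rot: [0.001, 0.696, 0.718, -0.0]
wrist_force: [-0.5, 0.2, 5.3]
gripper_width: 0.0393
grasp_force: 29.7
```

Request:
{"api": "move_arm", "payload": {"deltas": [[0,0,-25,0,0,0],[0,0,-40,0,0,0],[0,0,-40,0,0,0],[0,0,-40,0,0,0],[20,5,0,0,0,0],[40,10,0,0,0,0],[40,10,0,0,0,0],[40,10,0,0,0,0],[40,10,0,0,0,0],[40,10,0,0,0,0],[40,10,0,0,0,0],[40,10,0,0,0,0]]}}

```text
t: 40.55
tool_pos: [0.5282, -0.0645, 0.3747]
tool_rot: [-0.0, 0.696, 0.718, 0.0]
wrist_force: [0.2, -0.2, -0.1]
gripper_width: 0.0395
grasp_force: 30.6
```

Request:
{"api": "move_arm", "payload": {"deltas": [[40,10,0,0,0,0],[40,10,0,0,0,0],[36,8,0,0,0,0],[20,4,0,0,0,0],[10,1,0,0,0,0],[0,0,0,0,0,0],[0,0,0,0,0,0]]}}

```text
t: 41.25
tool_pos: [0.5565, 0.0801, 0.3746]
tool_rot: [0.0, 0.696, 0.718, -0.0]
wrist_force: [0.4, 0.1, -1.9]
gripper_width: 0.0391
grasp_force: 30.6
```

Request:
{"api": "move_arm", "payload": {"deltas": [[0,0,20,0,0,0],[0,0,35,0,0,0],[0,0,35,0,0,0],[0,0,25,0,0,0],[0,0,12,0,0,0],[0,0,6,0,0,0],[0,0,0,0,0,0],[0,0,0,0,0,0]]}}

```text
t: 42.05
tool_pos: [0.5576, 0.0805, 0.2431]
tool_rot: [0.001, 0.696, 0.718, 0.001]
wrist_force: [-0.3, -0.2, -0.2]
gripper_width: 0.0392
grasp_force: 30.6
```

Request:
{"api": "move_arm", "payload": {"deltas": [[0,0,4,0,0,0],[0,0,2.5,0,0,0],[0,0,1.5,0,0,0],[0,0,0,0,0,0]]}}

```text
t: 42.45
tool_pos: [0.5572, 0.0809, 0.2353]
tool_rot: [0.001, 0.696, 0.718, 0.001]
wrist_force: [-2.2, -0.2, 6.2]
gripper_width: 0.0395
grasp_force: 31.3
```

Request:
{"api": "move_arm", "payload": {"deltas": [[0,0,0,0,0,0],[0,0,0,0,0,0],[0,0,0,0,0,0],[0,0,0,0,0,0]], "claw": 1}}

```text
t: 42.85
tool_pos: [0.5566, 0.0808, 0.2336]
tool_rot: [-0.0, 0.696, 0.718, -0.0]
wrist_force: [0.4, -0.0, 0.4]
gripper_width: 0.0853
grasp_force: 0.0
```

Request:
{"api": "move_arm", "payload": {"deltas": [[0,0,-25,0,0,0],[0,0,-45,0,0,0],[0,0,-45,0,0,0],[0,0,-30,0,0,0],[30,-20,0,0,0,0],[40,-20,0,0,0,0],[40,-20,0,0,0,0],[40,-20,0,0,0,0],[40,-20,0,0,0,0],[40,-20,0,0,0,0],[40,0,0,0,0,0],[0,0,0,0,0,0]]}}

```text
t: 44.05
tool_pos: [0.4275, 0.3505, 0.3788]
tool_rot: [-0.0, 0.694, 0.72, 0.001]
wrist_force: [0.4, 0.2, 1.0]
gripper_width: 0.0857
grasp_force: 0.0
```

Run:
```python
from h import *
p,d=r.get_image('top');q,e=r.get_image('scene')
cv2.imwrite('pics/h5.png',np.hstack([cv2.resize(p[130:290,100:450],None,fx=1.1,fy=1.1)[:175,:380],cv2.resize(q[110:290,130:430],None,fx=1,fy=1)[:175]]))
for n,D in(('top',d),('scene',e)):
    C=cloud(n,D);C[D==0]=9;X,Y,Z=np.moveaxis(C,-1,0)
    for k,y in(('spray',-.031),('scent',.023),('oil',.08)):
        g=C[(X>.52)&(X<.59)&(abs(Y-y)<.027)&(Z>.02)&(Z<.125)];t=g[:,2].max();c=g[g[:,2]>t-.006]
        print(n,k,t.round(4),c[:,:2].mean(0).round(4))
print(r.read_state()['t'],r.read_state()['tool_pos'])
```

```text
top spray 0.1242 [ 0.5538 -0.0318]
top scent 0.1203 [0.5551 0.024 ]
top oil 0.1238 [0.554  0.0806]
scene spray 0.1226 [ 0.5598 -0.0313]
scene scent 0.1184 [0.56   0.0241]
scene oil 0.1198 [0.5574 0.0803]
44.15 [0.42795566 0.34749244 0.37840829]
```

View pics/h5.png

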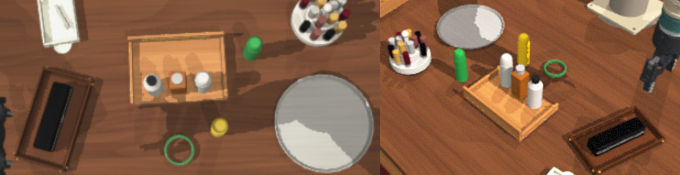

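The bottles are back within about 3 mm of where they started and upright. The case is in the valet tray, and nothing else has moved. I let it rest briefly, then hand in.

Request:
{"api": "move_arm", "payload": {"deltas": [[0,0,0,0,0,0],[0,0,0,0,0,0],[0,0,0,0,0,0],[0,0,0,0,0,0]]}}

```text
t: 44.55
tool_pos: [0.4286, 0.3461, 0.3787]
tool_rot: [0.0, 0.697, 0.718, -0.0]
wrist_force: [-0.4, -0.0, -0.0]
gripper_width: 0.0852
grasp_force: 0.0
```

```bash
python3 -c "
from station import r
print(r.sign_off())"
```

```text
the job is handed in; nothing more can be done
None
```

I handed the job in at 44.6 s; no verdict came back, but the last images show the case flat in the valet tray, all three bottles upright within about 4 mm of where they started, and the carousel, bangles and dish apparently unmoved.

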